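Roll the thick pipe onto the strip of the marking-out board

ROBOT

A 6-joint arm with a two-finger parallel gripper is mounted at the origin on a cart in front of the work surface, level with it; the furniture and walls round the work are solid. World frame = base frame: x ahead of the robot, y to its left, z up, the work surface at z = 0. Lengths are in mm, angles in rad, forces in N, time in s.
With the tool pointing down it reaches from about 300 to 1000 mm from the base axis. Payload 5.1 kg.
Tool frame: the origin (TCP) lies on the centre line of the jaws, within the pads' length; the fingertips stand 8 mm ahead of it and the grasp point (between the pads) lies 11 mm behind it (arm.tip_extent is the distance from the TCP to the fingertips, in mm); z points along the fingers, y is the direction in which the jaws open and shut (so a half turn about z gives the same grasp; the last joint's range is limited). The gripper opens to 95 mm and grips with 3 to 60 N. Pads are 20 mm wide; open, the fingers measure 119 mm over their backs; the gripper's body (75 mm by 180 mm) begins 59 mm behind the grasp point.
Start: joints at [1.211, 0.124, 1.65, -0, 1.367, -0.083], TCP at [177.653, 625.239, 200.756] pointing down, gripper open.
Joint ranges: [-2.61, 2.61], [-1.02, 2.33], [0.03, 2.71], [-1.35, 4.49], [0.32, 2.68], [-2.91, 2.91]. Speed limits (rad/s): [2.57, 2.57, 3.14, 3.14, 3.14, 3.14].

INTERFACE

Orientations are given as a unit quaternion [w, x, y, z].
In Python, from rig import arm, gripper_to, camera, camera_model, finish_job, telemetry gives the robot as it stands. Calls block until the motion is done:
- arm.move_pose(position, orientation): joint-space move of the TCP to a pose.
- arm.servo_line(position, rotation=None, v=150, stop_force=None): straight line of the TCP; rotation=None keeps the orientation; v is the mean speed in mm/s. With stop_force (N) it stops when the force on the tool has changed by that much, and returns True; else False.
- arm.move_j(angles): joint-space move.
- gripper_to(opening, squeeze=None): finger opening in mm; squeeze is the grip in N (None keeps the last); returns when the fingers have stopped.
- arm.sleep(seconds).
- arm.ik(position, orientation): joint angles nearest the present ones, or None.
- camera(name): name is "scene" or "top" or "wrist"; returns (picture, depth): 400x640x3 uint8, red, green, blue; 400x640 float32, mm along the optical axis (not along the pixel's ray), 0 where there is no reading.
- camera_model(name): a dict with "fx", "fy", "cx", "cy" (pixels), "eye" and "attitude" of the camera in the world; the wrist camera has in their place "T_tool_cam" (4x4, takes a point from camera to tool coordinates, whose origin is the TCP and whose axes are the flange's). Camera axes: x right, y down, z forward; pixel columns grow to the right and rows downward; lengths in mm; the calibration is good to about 2 mm. A picture is of the moment at which its call begins: read the wrist's pose just before it. camera_model takes no time and is no camera call.
A pose or a line that the arm cannot do raises arm.PlanningError and nothing moves.
- finish_job(): hands the job in, once; it reports no verdict.
Readings, each from a call of its own:
- telemetry.get_clock(): time.
- telemetry.get_joint_positions(): joint angles.
- telemetry.get_dq(): joint speeds.
- telemetry.get_effort(): joint torques, N m.
- telemetry.get_ee_pos(): TCP position.
- telemetry.get_orientation(): TCP orientation.
- telemetry.get_wrist_force(): force on the tool from outside, world axes, zero at the start.
- telemetry.get_moment(): the same for the moment, N m.
- telemetry.get_opening(): finger opening in mm.
Only numpy, scipy, OpenCV 4.12 (cv2) and the standard library are available. Lean on these libraries where they do the work, as an engineer would, in place of code of your own. Each camera call takes 0.05 s, during which the arm holds its last target.

TASK

Two cut lengths of grey pipe lie on the plywood board, one at each end; roll the thicker one along the board until it lies on the dark strip between them, ready to be marked: at rest there, with the line on which it touches the board within the strip's width from one end of the pipe to the other. Roll it only by pushing along its top with your fingertips; do not slide it, push it from the side, grip it or lift it. Leave the thinner pipe and the other things where they are.

Things in the scene. Friction and masses are not known exactly. Their poses are not given: they have to be found in the camera images.
- board: Fixed plywood board lying on the worktop, 220 (its x) x 360 (its y) x 12 mm thick. Origin at the centre of its underside; z up, so its top is at 0.012 in its frame and in the world. The pipes lie across it and roll along its y. No kerbs or stops; there is a little rolling resistance, so a pipe left still stays where it is.
- strip: Flat dark rubber strip across the board between the pipes, fixed, 200 long (its x) x 36 mm wide (its y). Flush with the board for all purposes: it is no bump, gives no other grip, and does not stop a pipe. Origin at its centre, on the board's top. Square to the board to within about 0.05 rad.
- thick_pipe: The pipe to roll: grey plastic, 50 mm in diameter, 150 mm long, about 0.16 kg, loose, at either end of the board, 85 to 145 mm from the strip. Origin on its axis, halfway along; its x runs along the pipe (y and z turn as it rolls). Top at world z 0.062. A fingertip moving level on its top rolls it half as far without slip, so it runs ahead of the pipe and comes off its top: roll it in several short strokes.
- pipe_end_a (a point): Centre of the thick pipe's end face at its -x end, on the axis, 75 mm from its origin.
- pipe_end_b (a point): Centre of the thick pipe's end face at its +x end, on the axis, 75 mm from its origin.
- pipe_seam (a point): Point on the thin dark seam line that runs along the outside of the thick pipe, halfway along, 25 mm from the axis; on top at the start, it shows how far the pipe has turned.
- thin_pipe: The other pipe, to be left alone: the same grey plastic, 32 mm in diameter, 150 mm long, lying at the other end of the board, loose. Origin on its axis, halfway along, x along the pipe; its top is 32 mm above the board.
- tape_measure: Bystander, loose: pocket tape measure standing on its edge, 33 x 71 x 62 mm. Origin at the centre of its underside.
- masking_tape: Bystander, loose: ring of masking tape lying flat, 105 mm across, 25 mm high. Origin at the centre of its underside.
- scissors: Bystander, loose: scissors lying flat, about 200 mm long. Origin at the centre of its underside.
- battery_a: Bystander, loose: small battery cell standing upright, 14 mm across, 50 mm high. Origin at the centre of its underside.

How it is judged (in metres and radians):
On the way:
1. the thick pipe has been rolled half a turn (its seam line has come round to the board) (height (world z) of pipe_seam below 0.024 m), for 0.02 s.
At the end, for the whole second after the job is handed in: The thick pipe lies at rest on the board with both its ends within 18 mm of the strip's centre line (its line of contact within the strip's width); the thin pipe has moved less than 20 mm (y of pipe_end_a in the frame of strip between -0.018 and 0.018 m and y of pipe_end_b in the frame of strip between -0.018 and 0.018 m and height (world z) of thick_pipe between 0.033 and 0.041 m and linear speed of thick_pipe below 0.01 m/s and angular speed of thick_pipe below 0.3 rad/s and distance of thin_pipe from where it was at the start of the episode below 0.02 m); the robot touches nothing.
It fails at once if the thick pipe is lifted more than 10 mm off the board (height (world z) of thick_pipe above 0.047 m).
It fails at once if the fingers touch the thick pipe with the grasp point below its top: pushed from the side or gripped, not pushed along its top (contact force between the fingers and thick_pipe above 0.5 N and height (world z) of the grasp point below 0.062 m).
It fails at once if the thin pipe is moved more than 20 mm (distance of thin_pipe from where it was at the start of the episode above 0.02 m).
It fails at once if a bystander is moved more than 20 mm (distance of any of tape_measure, masking_tape, scissors, battery_a from where it was at the start of the episode above 0.02 m).
It also fails if it takes over 51 s, if anything falls off the work surface, if the arm or the gripper's body presses on something with over 40 N, if the wrist force passes 120 N, or if a joint passes its speed limit or range.

## Working session

There is one attempt and no reset: what is moved stays moved. The work goes in short steps, each a Python script; the robot and the scene stay as the last script left them, time stands still between calls to the robot, and variables do not carry over. Pictures are saved under pics/ and viewed, and the job is handed in when it is done.

```bash
ls; mkdir -p pics; python3 - <<'E'
from rig import arm, camera, camera_model, telemetry
import cv2, numpy as np
print(telemetry.get_clock(), arm.tip_extent, telemetry.get_ee_pos(), telemetry.get_orientation(), telemetry.get_opening())
for n in ("scene","top"):
    p,d=camera(n); m=camera_model(n); print(n,m)
    cv2.imwrite(f"pics/{n}0.png",p[:,:,::-1]); np.savez(f"{n}0.npz",p=p,d=d)
E
```

```text
pics
0.0 8.0 [177.44354268 624.62196514 199.49409351] [-2.22988966e-04  1.37966859e-01  9.90436308e-01 -1.00795139e-03] 95.28459025209725
scene {'fx': 496.599775292501, 'fy': 496.599775292501, 'cx': 312.20591473124983, 'cy': 198.5726605127166, 'eye': array([ 76.31256275, 975.39410005, 775.90271103]), 'attitude': array([ 0.11515988, -0.1843436 ,  0.85244179, -0.4754983 ])}
top {'fx': 419.3236199350049, 'fy': 419.3236199350049, 'cx': 321.20583681293914, 'cy': 208.44127303007386, 'eye': array([  20.81972251,  181.95877302, 1194.00475596]), 'attitude': array([ 0.14050425, -0.54214501,  0.80262546, -0.20525525])}
```

View pics/scene0.png

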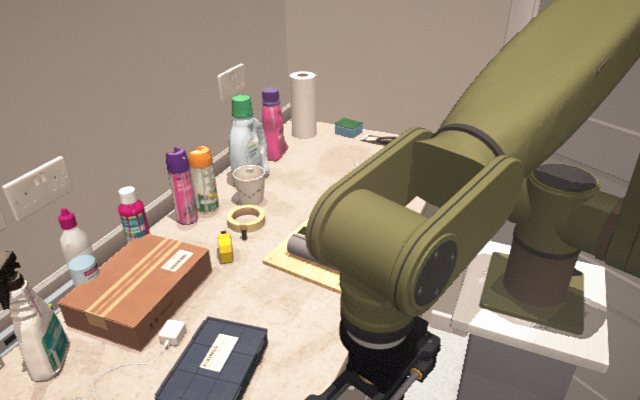

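View pics/top0.png

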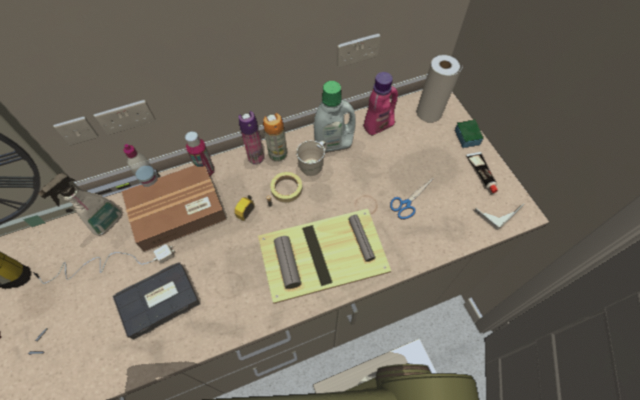

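The top view shows the board clear of the arm. The thick pipe is at about (287,262), the strip at (316,255) and the thin pipe at (361,238). The battery stands at (269,202), beyond the board's far edge. Next I'll extract positions from this view.

```bash
cat > h.py <<'E'
import numpy as np, cv2
from scipy.spatial.transform import Rotation as R
from rig import camera_model
def cam(name):
    m=camera_model(name); w,x,y,z=m['attitude']
    return m, np.array(m['eye']), R.from_quat([x,y,z,w]).as_matrix()
def ray(name,uv,zp):
    m,e,A=cam(name); uv=np.atleast_2d(uv).astype(float)
    d=np.c_[(uv[:,0]-m['cx'])/m['fx'],(uv[:,1]-m['cy'])/m['fy'],np.ones(len(uv))]@A.T
    return e+d*((zp-e[2])/d[:,2])[:,None]
def cloud(name,d):
    m,e,A=cam(name); v,u=np.mgrid[:d.shape[0],:d.shape[1]]
    P=np.stack([(u-m['cx'])/m['fx']*d,(v-m['cy'])/m['fy']*d,d],-1)
    return P@A.T+e
E
python3 - <<'E'
from h import *
f=np.load('top0.npz'); p,d=f['p'],f['d']
crop=p[195:310,245:400]; cv2.imwrite('pics/crop0.png',cv2.resize(crop[:,:,::-1],None,fx=5,fy=5,interpolation=cv2.INTER_NEAREST))
P=cloud('top',d)
print(P[255,316],P[262,287],P[238,361],P[280,305])
for uv in [(287,262),(316,255),(361,238),(269,202),(244,207)]: print(uv, ray('top',uv,12)[0])
hsv=cv2.cvtColor(p,cv2.COLOR_RGB2HSV); print(hsv[255,316],hsv[262,287],hsv[238,361],hsv[280,330])
E
```

```text
[481.30679159  17.82194268  12.97985823] [473.80035705 109.95719623  60.61028637] [ 470.40686192 -124.24260934   42.36786041] [420.61867136  76.6249884   10.81251622]
(287, 262) [493.22829583 106.86911229  12.        ]
(316, 255) [481.68884284  17.68576365  12.        ]
(361, 238) [ 482.2621607  -132.31692588   12.        ]
(269, 202) [710.81998918  91.25518989  12.        ]
(244, 207) [723.36893083 171.93742723  12.        ]
[28 56 59] [ 21  23 109] [ 18  24 127] [28 59 65]
```

View pics/crop0.png

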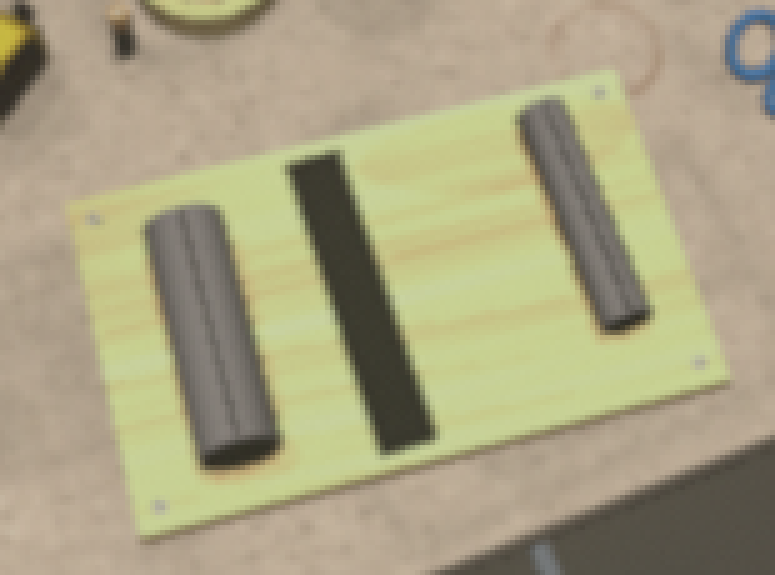

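```bash
cat >> h.py <<'E'
def linefit(pts):
    vx,vy,x0,y0=cv2.fitLine(np.float32(pts),cv2.DIST_HUBER,0,.01,.01).ravel()
    return np.array([x0,y0]),np.array([vx,vy])
def sides(m):
    """long side lines + end mid points of an elongated mask (image)"""
    pts=np.argwhere(m)[:,::-1].astype(float); c=pts.mean(0)
    u=np.linalg.svd(pts-c,full_matrices=False)[2][0]
    if u[1]<0:u=-u
    n=np.array([-u[1],u[0]]); s=(pts-c)@u; t=(pts-c)@n
    L=[[],[]]; rng=np.quantile(s,[.12,.88])
    for b in range(int(np.floor(rng[0])),int(rng[1])):
        k=(s>=b)&(s<b+1)
        if k.sum()>2:
            L[0].append(c+u*(b+.5)+n*(t[k].min()-.3)); L[1].append(c+u*(b+.5)+n*(t[k].max()+.3))
    return [linefit(l) for l in L], c,u,s.min(),s.max()
def axis(name,m,z):
    """axis of cylinder (or midline of flat) at height z: bisector plane of the two side planes"""
    Ls,c,u,s0,s1=sides(m); mm,e,A=cam(name); N=[]
    for p,v in Ls:
        a=ray(name,[p-30*v,p+30*v],0)-e; k=np.cross(a[0],a[1]); k/=np.linalg.norm(k); N.append(k)
    if N[0]@N[1]<0:N[1]=-N[1]
    k=N[0]+N[1]
    # k.(X-e)=0 with X=(x,y,z)
    d=np.array([-k[1],k[0]]);d/=np.linalg.norm(d)
    if d[0]<0:d=-d
    q=ray(name,[c],z)[0,:2]; nn=k[:2]; q=q-nn*(k@(np.r_[q,z]-e))/(nn@nn)
    ends=[(ray(name,[c+u*s],z)[0,:2]-q)@d for s in(s0,s1)]
    return q,d,np.sort(ends)
def masks(p,board_only=True):
    hsv=cv2.cvtColor(p,cv2.COLOR_RGB2HSV)
    return hsv
E
python3 - <<'E'
from h import *
f=np.load('top0.npz'); p,d=f['p'],f['d']
hsv=cv2.cvtColor(p,cv2.COLOR_RGB2HSV)
H,S,V=[hsv[:,:,i].astype(int) for i in range(3)]
roi=np.zeros(H.shape,bool); roi[205:300,255:395]=1
b=((S>70)&(H>20)&(H<40)&(V>120)&roi).astype(np.uint8)
b=cv2.morphologyEx(b,cv2.MORPH_OPEN,np.ones((3,3)))
cs,_=cv2.findContours(b,0,2); c=max(cs,key=cv2.contourArea); 
q=cv2.approxPolyDP(cv2.convexHull(c),5,True).reshape(-1,2); print(q); print(ray('top',q,12).round(1))
hull=np.zeros_like(b); cv2.fillConvexPoly(hull,cv2.convexHull(c),1)
hull=cv2.erode(hull,np.ones((3,3)))
n=((hull>0)&((S<50)|(V<95))).astype(np.uint8)
k,lab,st,ce=cv2.connectedComponentsWithStats(n)
for i in range(1,k):
    if st[i,4]>100:
        print(i,st[i],ce[i],np.median(V[lab==i]))
        m=lab==i
        for z in (12,28,37): 
            q,dd,e=axis('top',m,z); print('  z',z,q.round(1),'yaw',round(float(np.arctan2(dd[1],dd[0])),4),e.round(1))
vis=p.copy(); 
for i in range(1,k):
    if st[i,4]>100: vis[lab==i]=(80*i%255,255-60*i%255,200)
cv2.imwrite('pics/m0.png',cv2.resize(vis[195:310,245:400,::-1],None,fx=5,fy=5,interpolation=0))
E
```

```text
[[369 215]
 [389 271]
 [334 286]
 [314 227]]
[[ 546.1 -189.4   12. ]
 [ 353.  -164.7   12. ]
 [ 371.5    4.7   12. ]
 [ 572.   -11.2   12. ]]
1 [349 216  26  45 438] [361.39041096 237.84018265] 117.0
  z 12 [ 482.3 -133.6] yaw -0.0627 [-76.6  82.3]
  z 28 [ 476.1 -129.4] yaw -0.0627 [-75.5  81.2]
  z 37 [ 472.5 -127. ] yaw -0.0627 [-74.9  80.6]
```

View pics/m0.png

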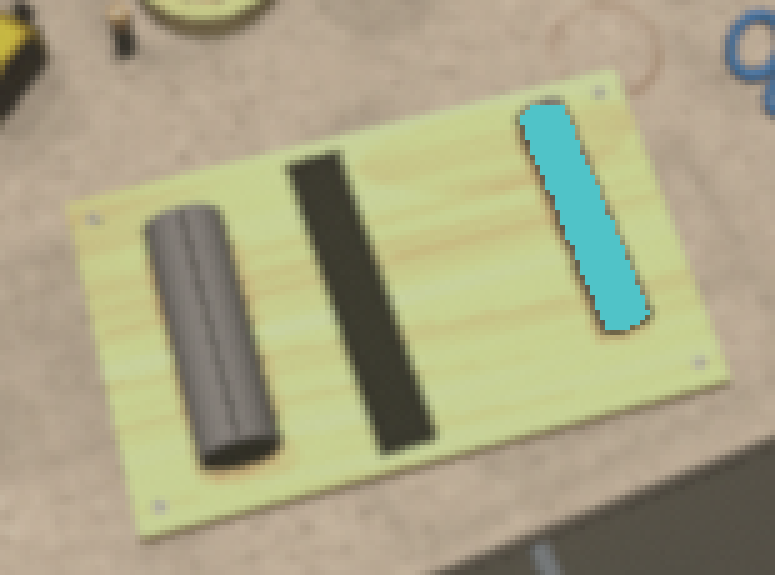

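The board mask is split in two by the strip. I'll merge both halves before taking the hull.

```bash
cat >> h.py <<'E'
def measure(p,verbose=True):
    hsv=cv2.cvtColor(p,cv2.COLOR_RGB2HSV)
    H,S,V=[hsv[:,:,i].astype(int) for i in range(3)]
    roi=np.zeros(H.shape,bool); roi[205:306,255:395]=1
    b=((S>70)&(H>20)&(H<40)&(V>120)&roi).astype(np.uint8)
    b=cv2.morphologyEx(b,cv2.MORPH_OPEN,np.ones((3,3)))
    cs,_=cv2.findContours(b,0,2); pts=np.vstack([c for c in cs if cv2.contourArea(c)>500])
    hl=cv2.convexHull(pts); q=cv2.approxPolyDP(hl,5,True).reshape(-1,2)
    if verbose: print('board',q.tolist(),ray('top',q,12)[:,:2].round(1).tolist())
    hull=cv2.fillConvexPoly(np.zeros_like(b),hl,1); hull=cv2.erode(hull,np.ones((3,3)))
    n=((hull>0)&((S<50)|(V<95))).astype(np.uint8)
    k,lab,st,ce=cv2.connectedComponentsWithStats(n); out=[]
    for i in range(1,k):
        if st[i,4]>100:
            m=lab==i; v=np.median(V[m]); z=12 if v<80 else (28 if ce[i][0]>345 else 37)
            q,dd,e=axis('top',m,z); out.append((z,q,dd,e))
            if verbose: print(st[i],ce[i].round(1),v,'z',z,q.round(1),'yaw',round(float(np.arctan2(dd[1],dd[0])),4),e.round(1))
    return out
E
python3 - <<'E'
from h import *
f=np.load('top0.npz'); p,d=f['p'],f['d']
o=measure(p)
# depth-based check
P=cloud('top',d).reshape(-1,3)
k=(P[:,0]>370)&(P[:,0]<600)&(P[:,1]>60)&(P[:,1]<180)&(P[:,2]>56)
t=P[k]; print(k.sum(),t.mean(0),t[:,2].max(), linefit(t[:,:2]))
E
```

```text
board [[389, 271], [334, 286], [265, 266], [258, 236], [369, 215]] [[353.0, -164.7], [371.5, 4.7], [505.8, 172.2], [608.1, 161.5], [546.1, -189.4]]
[349 216  26  45 438] [361.4 237.8] 117.0 z 28 [ 476.1 -129.4] yaw -0.0627 [-75.5  81.2]
[303 226  28  58 591] [316.7 255. ] 60.0 z 12 [481.   15.8] yaw -0.0752 [-93.6 100.7]
[274 236  24  39 550] [285.2 254.6] 120.0 z 37 [507.3 106.2] yaw -0.1101 [-68.9  62.5]
498 [482.13068043 108.31360176  59.98519768] 67.01704166336981 (array([481.89636, 108.35914], dtype=float32), array([ 0.99356174, -0.11329189], dtype=float32))
```

```bash
sed -i 's/contourArea(c)>500/contourArea(c)>25/' h.py; python3 - <<'E'
from h import *
f=np.load('top0.npz'); p,d=f['p'],f['d']
o=measure(p)
E
```

```text
board [[389, 271], [274, 302], [258, 236], [369, 215]] [[353.0, -164.7], [391.9, 182.5], [608.1, 161.5], [546.1, -189.4]]
[349 216  26  45 438] [361.4 237.8] 117.0 z 28 [ 476.1 -129.4] yaw -0.0627 [-75.5  81.2]
[303 226  28  59 603] [316.8 255.5] 60.0 z 12 [479.1  16. ] yaw -0.0783 [-91.7 102.5]
[274 236  27  52 779] [286.8 261.9] 118.0 z 37 [483.7 109.1] yaw -0.1184 [-79.8  86.6]
```

```bash
cat > g.py <<'E'
from h import *
from rig import arm, telemetry, camera
YAW=-0.100   # between pipe (-.116) and strip (-.078)
def quat(yaw,s):
    y=s*np.array([np.cos(yaw),np.sin(yaw),0]); z=np.array([0,0,-1.]); x=np.cross(y,z)
    q=R.from_matrix(np.c_[x,y,z]).as_quat(); return np.array([q[3],q[0],q[1],q[2]])
def roll(yaw): return np.array([np.sin(yaw),-np.cos(yaw)])
E
python3 - <<'E'
from g import *
yaw=-0.116
c=np.array([482.5,109.2]); st=c-6*roll(yaw)
J=telemetry.get_joint_positions()
for s in(1,-1):
    q=quat(yaw,s); j=arm.ik([*st,130],q); print(s,None if j is None else np.round(j,3))
s=min((1,-1),key=lambda s:np.abs(np.array(arm.ik([*st,130],quat(yaw,s)))-J).max())
print('use',s)
arm.move_pose([*st,130],quat(yaw,s))
print(telemetry.get_clock(),telemetry.get_ee_pos(),telemetry.get_wrist_force())
p,d=camera('top'); cv2.imwrite('pics/t1.png',p[:,:,::-1])
p,d=camera('wrist'); cv2.imwrite('pics/w1.png',p[:,:,::-1]); 
p,d=camera('scene'); cv2.imwrite('pics/s1.png',p[:,:,::-1]); print(telemetry.get_clock())
E
```

```text
1 [ 0.126 -0.166  2.057 -0.     1.25   0.242]
-1 [ 0.126 -0.166  2.057 -0.     1.25  -2.9  ]
use 1
2.25 [483.31421351 115.83268534 130.21565309] [-0.64706629 -0.20219754 -0.54159101]
2.4
```

View pics/t1.png

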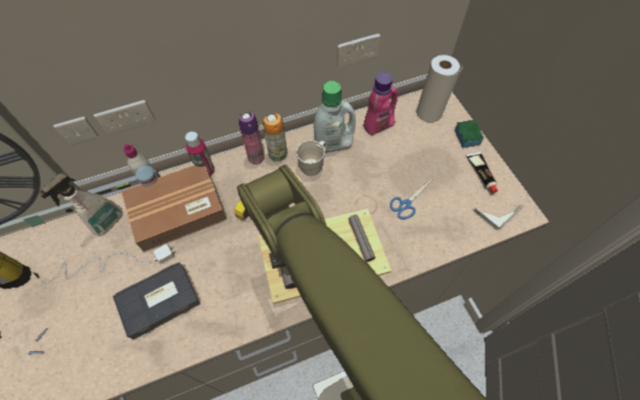

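View pics/w1.png

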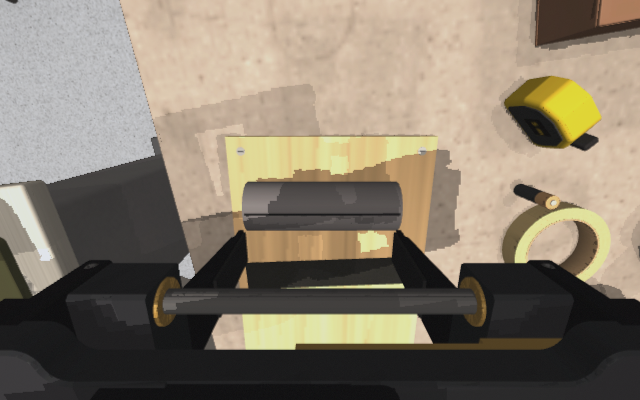

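View pics/s1.png

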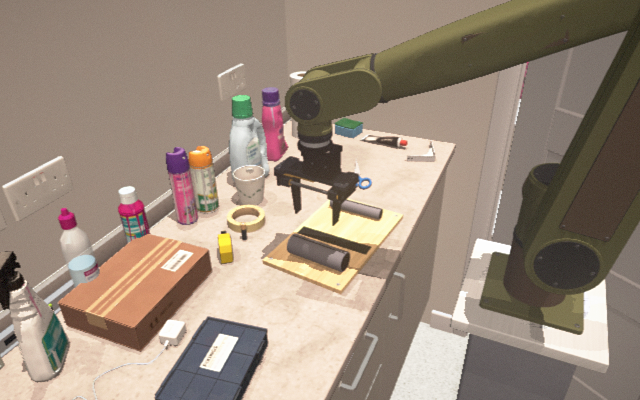

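The wrist view shows the pipe square to the jaws, with its sides at rows 182–230 and its seam at row 214. The thin pipe and the other objects are undisturbed. I'll check the pipe's position in the arm frame using the wrist camera.

```bash
cat >> g.py <<'E'
from rig import camera_model
def tool_T():
    w,x,y,z=telemetry.get_orientation(); T=np.eye(4); T[:3,:3]=R.from_quat([x,y,z,w]).as_matrix(); T[:3,3]=telemetry.get_ee_pos(); return T
def wrist_cloud():
    T=tool_T(); p,d=camera('wrist'); m=camera_model('wrist'); Tc=T@np.array(m['T_tool_cam'])
    v,u=np.mgrid[:400,:640]; P=np.stack([(u-m['cx'])/m['fx']*d,(v-m['cy'])/m['fy']*d,d],-1)@Tc[:3,:3].T+Tc[:3,3]
    return p,d,P,Tc
def rowfind(P,d,zb=12.,r=25.,box=None,n=None):
    """cylinder axis from wrist depth: points 14..27 mm above axis-mid, fit circle of known radius via least squares"""
    from scipy.optimize import least_squares
    Q=P[d>0]; k=(Q[:,0]>380)&(Q[:,0]<590)&(Q[:,1]>-60)&(Q[:,1]<150)&(Q[:,2]>38)&(Q[:,2]<68)
    Q=Q[k]
    if n is not None: Q=Q[np.abs((Q[:,:2]-n[0])@n[1])<n[2]]
    def f(a): # y0,slope,zaxis at x=480
        c,s=np.cos(a[1]),np.sin(a[1]); h=-(Q[:,0]-480)*s+(Q[:,1]-a[0])*c
        return np.hypot(h,Q[:,2]-a[2])-r
    y0=n[0][1] if n is not None else np.median(Q[:,1])
    o=least_squares(f,[y0,-.11,37],loss='soft_l1',f_scale=1.)
    x=np.quantile(Q[:,0],[.01,.99]); return o.x, x, len(Q), float(np.median(np.abs(o.fun)))
E
python3 - <<'E'
from g import *
p,d,P,Tc=wrist_cloud(); np.savez('w1.npz',p=p,d=d,P=P)
yaw=-.116
print(rowfind(P,d,n=(np.array([482.5,109.2]),roll(yaw),26)))
m=camera_model('wrist'); print(Tc[:3,3],m['T_tool_cam'])
print(P[280:281,320],P[214,320],P[190,320])
E
```

```text
(array([107.91518129,  -0.11352422,  35.85118102]), array([413.08249069, 559.45429213]), 7577, 0.38564288055477647)
[493.83989223 199.11463063 313.09699045] [[ 6.24927185e-04 -9.54763835e-01 -2.97364473e-01  8.40019896e+01]
 [ 9.99998766e-01  1.02528333e-03 -1.19038102e-03  1.03379017e+00]
 [ 1.44141558e-03 -2.97363362e-01  9.54763297e-01 -1.82977128e+02]
 [ 0.00000000e+00  0.00000000e+00  0.00000000e+00  1.00000000e+00]]
[[472.13724201   5.80618832  11.50559388]] [483.7293839  108.05423883  61.81638994] [485.98718562 127.77038577  49.70615891]
```

```bash
cat >> g.py <<'E'
def stroke(c,yaw,length,off,zsafe=95,press=6.,v=60,extra=0.4):
    """c: pipe centre xy. descend at off behind the top line, roll length/2, lift."""
    r=roll(yaw); q=quat(yaw,1); st=c-off*r
    arm.servo_line([*st,zsafe],q,v=150)
    hit=arm.servo_line([*st,66],q,v=25,stop_force=press)
    e=np.array(telemetry.get_ee_pos()); f0=np.array(telemetry.get_wrist_force())
    arm.servo_line([*(st+length*r),e[2]-extra],q,v=v)
    e2=np.array(telemetry.get_ee_pos()); f1=np.array(telemetry.get_wrist_force())
    arm.sleep(0.1)
    arm.servo_line([*(st+length*r),zsafe],q,v=80)
    print('hit',hit,'z',e.round(2),'->',e2.round(2),'F',f0.round(1),f1.round(1),'t',round(telemetry.get_clock(),2))
E
python3 - <<'E'
from g import *
yaw=-.115; c=np.array([484.,108.1])
stroke(c,yaw,26,6.5)
r=roll(yaw); arm.servo_line([*(c-6.5*r),130],quat(yaw,1),v=150)
p,d,P,Tc=wrist_cloud(); cv2.imwrite('pics/w2.png',p[:,:,::-1])
print(rowfind(P,d,n=(c+13*r,r,26)),telemetry.get_clock())
E
```

```text
hit False z [484.92 114.57  66.23] -> [481.79  88.4   65.87] F [ 0.1  0.1 -0.2] [-0.6  0.6 -0.5] t 5.34
(array([108.02080324,  -0.11220888,  35.8729977 ]), array([412.33517993, 558.37812878]), 4984, 0.38506469124953924) 5.8333
```

View pics/w2.png

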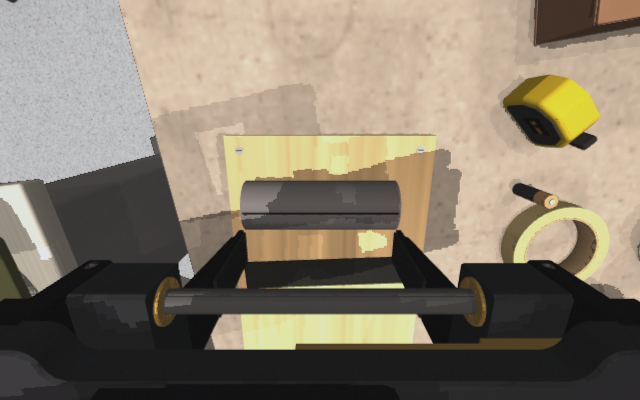

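The fingertips passed over without touching: no force registered and the pipe didn't move. I'll check where they actually are in the saved depth image.

```bash
python3 - <<'E'
from g import *
f=np.load('w1.npz'); P=f['P'];d=f['d']
for z0,z1 in ((100,112),(112,118),(118,122),(122,126),(126,130),(130,140),(140,150)):
    k=(d>0)&(P[...,2]>z0)&(P[...,2]<z1)&(P[...,1]<150)
    k[:200]=0
    print(z0,k.sum()); 
    if k.sum():
        for s in(P[...,0]<483,P[...,0]>483):
            q=P[k&s]; 
            if len(q): print('   ',q.min(0).round(1),q.max(0).round(1))
for c in (236,240,243,246): print(c,[tuple(P[r,c].round(0)) for r in range(224,250,4)])
E
```

```text
100 0
112 0
118 0
122 0
126 0
130 0
140 256
    [433.7 110.2 142.3] [438.3 132.8 150. ]
    [530.1  99.7 141.7] [537.4 121.2 149.9]
236 [(np.float64(386.0), np.float64(89.0), np.float64(12.0)), (np.float64(385.0), np.float64(83.0), np.float64(10.0)), (np.float64(384.0), np.float64(79.0), np.float64(12.0)), (np.float64(435.0), np.float64(133.0), np.float64(153.0)), (np.float64(436.0), np.float64(132.0), np.float64(157.0)), (np.float64(437.0), np.float64(131.0), np.float64(160.0)), (np.float64(438.0), np.float64(131.0), np.float64(165.0))]
240 [(np.float64(391.0), np.float64(88.0), np.float64(12.0)), (np.float64(389.0), np.float64(83.0), np.float64(11.0)), (np.float64(436.0), np.float64(133.0), np.float64(147.0)), (np.float64(437.0), np.float64(132.0), np.float64(151.0)), (np.float64(438.0), np.float64(131.0), np.float64(155.0)), (np.float64(438.0), np.float64(129.0), np.float64(157.0)), (np.float64(438.0), np.float64(127.0), np.float64(158.0))]
243 [(np.float64(394.0), np.float64(87.0), np.float64(10.0)), (np.float64(393.0), np.float64(83.0), np.float64(11.0)), (np.float64(437.0), np.float64(132.0), np.float64(145.0)), (np.float64(438.0), np.float64(131.0), np.float64(150.0)), (np.float64(438.0), np.float64(129.0), np.float64(150.0)), (np.float64(437.0), np.float64(126.0), np.float64(150.0)), (np.float64(437.0), np.float64(124.0), np.float64(152.0))]
246 [(np.float64(412.0), np.float64(105.0), np.float64(58.0)), (np.float64(411.0), np.float64(100.0), np.float64(56.0)), (np.float64(396.0), np.float64(78.0), np.float64(12.0)), (np.float64(394.0), np.float64(72.0), np.float64(10.0)), (np.float64(437.0), np.float64(125.0), np.float64(143.0)), (np.float64(437.0), np.float64(123.0), np.float64(144.0)), (np.float64(437.0), np.float64(121.0), np.float64(145.0))]
```

When open, the tips sit about 12 mm behind the TCP, because the linkage swings. Pressing like that would put the grasp point below 62 mm, which is an instant fail. I'll narrow the opening and measure how far the tips reach.

```bash
python3 - <<'E'
from g import *
for w in (60,35):
    gripper_to=__import__('rig').gripper_to; gripper_to(w)
    T=tool_T(); p,d,P,Tc=wrist_cloud(); cv2.imwrite(f'pics/w_o{w}.png',p[:,:,::-1])
    Q=(P-T[:3,3])@T[:3,:3]; k=(d>0)&(np.abs(Q[...,0])<25)&(np.abs(Q[...,1])<60)&(Q[...,2]<25)&(Q[...,2]>-60)
    q=Q[k]; zm=np.quantile(q[:,2],[.9,.97,.99,1]); t=q[q[:,2]>zm[3]-6]
    print(w,telemetry.get_opening(),'tip z quant',zm.round(1),'tip x',t[:,0].min().round(1),t[:,0].max().round(1),'y',t[:,1].min().round(1),t[:,1].max().round(1),telemetry.get_clock())
E
```

```text
60 60.040970908102516 tip z quant [-20.8 -15.3 -13.5 -12. ] tip x -10.9 11.7 y -33.4 35.4 6.6667
35 35.09435543393917 tip z quant [-21.8 -15.9 -13.8 -12.4] tip x -11.2 11.6 y -21.0 23.0 7.375
```

View pics/w_o35.png

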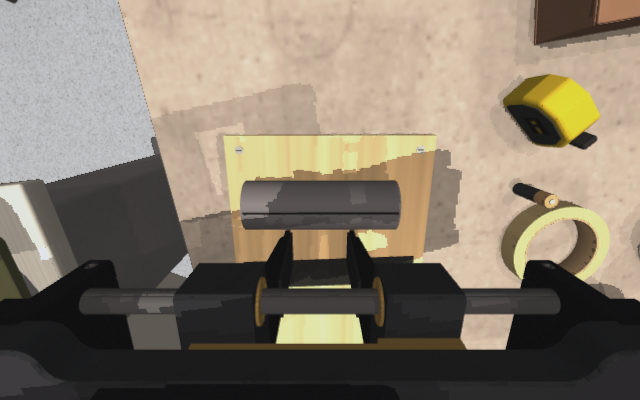

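```bash
python3 - <<'E'
from g import *
m=camera_model('wrist'); print({k:m[k] for k in('fx','fy','cx','cy')})
Ti=np.linalg.inv(np.array(m['T_tool_cam']))
for w in (17.5,47.5):
  for z in (8,0,-12):
    for x in (-10,10):
      c=Ti@np.array([x,w,z,1]); print(w,z,x,(m['cx']+m['fx']*c[0]/c[2]).round(1),(m['cy']+m['fy']*c[1]/c[2]).round(1))
p=cv2.imread('pics/w_o35.png')[190:300,220:420]; cv2.imwrite('pics/w_crop.png',cv2.resize(p,None,fx=4,fy=4,interpolation=0))
E
```

```text
{'fx': 286.94197130295214, 'fy': 286.94197130295214, 'cx': 319.3042992706253, 'cy': 200.27570667131704}
17.5 8 -10 342.1 245.3
17.5 8 10 342.7 219.8
17.5 0 -10 342.9 250.3
17.5 0 10 343.6 224.0
17.5 -12 -10 344.3 258.7
17.5 -12 10 345.1 231.0
47.5 8 -10 383.0 245.3
47.5 8 10 384.9 219.8
47.5 0 -10 385.4 250.4
47.5 0 10 387.4 224.0
47.5 -12 -10 389.3 258.8
47.5 -12 10 391.6 231.0
```

View pics/w_crop.png

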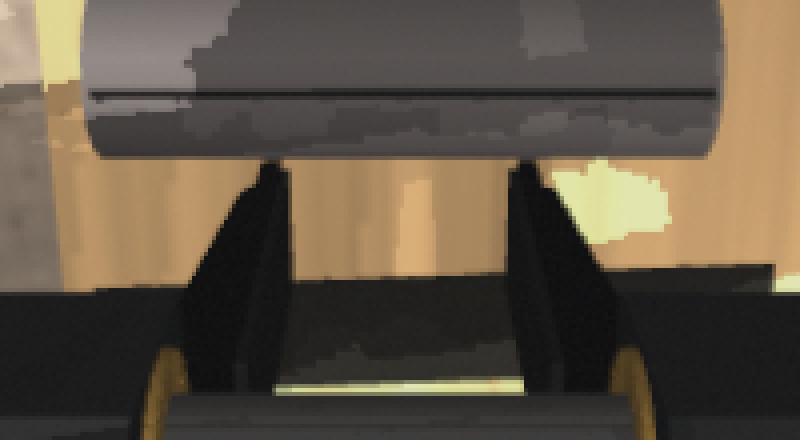

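```bash
python3 - <<'E'
from g import *
T=tool_T(); p,d,P,Tc=wrist_cloud(); Q=(P-T[:3,3])@T[:3,:3]
k=(d>0)&(Q[...,2]<25)&(Q[...,2]>-190)&(np.abs(Q[...,0])<70)
for z in range(-160,20,6):
    q=Q[k&(Q[...,2]>=z)&(Q[...,2]<z+6)]
    if len(q)>3: print(z,len(q),'x',q[:,0].min().round(),q[:,0].max().round(),'|y|',np.abs(q[:,1]).min().round(),np.abs(q[:,1]).max().round())
print('scene')
p,d=camera('scene'); P=cloud('scene',d); np.savez('s2.npz',p=p,d=d); cv2.imwrite('pics/s2.png',cv2.resize(p[120:280,220:420,::-1],None,fx=4,fy=4,interpolation=0)); Q=(P-T[:3,3])@T[:3,:3]
k=(d>0)&(np.abs(Q[...,0])<45)&(np.abs(Q[...,1])<100)
for z in range(-160,20,6):
    q=Q[k&(Q[...,2]>=z)&(Q[...,2]<z+6)]
    if len(q)>1: print(z,len(q),'x',q[:,0].min().round(),q[:,0].max().round(),'y',q[:,1].min().round(),q[:,1].max().round())
print(telemetry.get_clock())
E
```

```text
-142 1225 x 24.0 27.0 |y| 0.0 49.0
-136 20090 x 19.0 35.0 |y| 0.0 76.0
-130 13784 x 23.0 35.0 |y| 0.0 80.0
-124 3038 x 20.0 35.0 |y| 0.0 87.0
-118 11657 x 16.0 36.0 |y| 0.0 90.0
-112 10926 x 8.0 36.0 |y| 0.0 83.0
-106 5836 x 2.0 36.0 |y| 0.0 83.0
-100 3248 x -4.0 35.0 |y| 17.0 83.0
-94 1067 x -7.0 34.0 |y| 18.0 83.0
-88 157 x -11.0 6.0 |y| 18.0 20.0
-82 124 x -13.0 2.0 |y| 18.0 20.0
-76 229 x -12.0 12.0 |y| 18.0 25.0
-70 355 x -13.0 12.0 |y| 16.0 26.0
-64 301 x 1.0 12.0 |y| 16.0 28.0
-58 303 x -4.0 12.0 |y| 16.0 28.0
-52 288 x -7.0 12.0 |y| 16.0 28.0
-46 255 x -10.0 12.0 |y| 16.0 27.0
-40 222 x -10.0 12.0 |y| 16.0 26.0
-34 189 x -11.0 12.0 |y| 16.0 26.0
-28 161 x -11.0 12.0 |y| 16.0 25.0
-22 117 x -10.0 12.0 |y| 16.0 23.0
-16 55 x -11.0 11.0 |y| 17.0 23.0
scene
-160 97 x -24.0 28.0 y -51.0 17.0
-154 99 x -27.0 29.0 y -51.0 17.0
-148 109 x -23.0 28.0 y -51.0 17.0
-142 318 x -33.0 35.0 y -91.0 88.0
-136 495 x -37.0 37.0 y -91.0 91.0
-130 171 x -32.0 37.0 y -91.0 86.0
-124 126 x -34.0 36.0 y -90.0 87.0
-118 180 x -31.0 38.0 y -88.0 85.0
-112 249 x -34.0 37.0 y -83.0 80.0
-106 160 x -33.0 37.0 y -84.0 80.0
-100 106 x -33.0 35.0 y -83.0 81.0
-94 22 x -21.0 21.0 y -82.0 77.0
-88 15 x -15.0 14.0 y -39.0 27.0
-82 34 x -6.0 16.0 y -31.0 28.0
-76 48 x -12.0 12.0 y -30.0 30.0
-70 41 x -11.0 13.0 y -30.0 28.0
-64 40 x -13.0 14.0 y -29.0 27.0
-58 34 x -10.0 15.0 y -29.0 27.0
-52 36 x -10.0 13.0 y -28.0 27.0
-46 34 x -11.0 13.0 y -28.0 25.0
-40 31 x -12.0 12.0 y -27.0 24.0
-34 31 x -11.0 13.0 y -25.0 23.0
-28 27 x -10.0 13.0 y -25.0 23.0
-22 20 x -11.0 14.0 y -24.0 19.0
-16 4 x 0.0 10.0 y -22.0 19.0
7.475
```

View pics/s2.png

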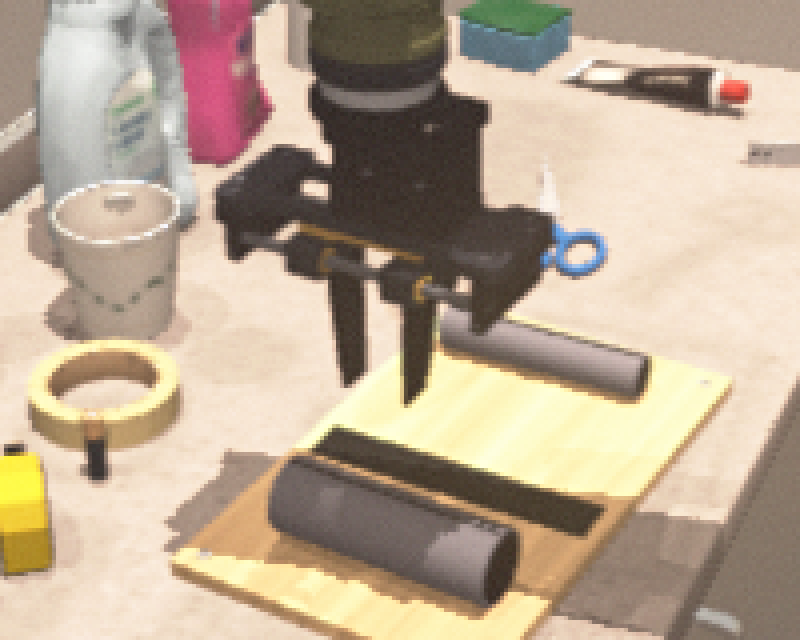

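Both cameras put the tips about 12 mm behind the reported TCP. The body starts about 80 mm behind the tips, which matches the spec (19 + 59 = 78 mm). So the reported tool frame sits about 20 mm too far out, and contact should come at TCP z ≈ 50, with the true grasp point still about 81 mm up. I'll now run one stroke with the corrected height.

```bash
sed -i 's/zsafe=95/zsafe=64/; s/\[\*st,66\],q,v=25/[*st,46.5],q,v=20/' g.py
python3 - <<'E'
from g import *
from rig import gripper_to
gripper_to(75)
yaw=-.114; c=np.array([484.,108.0]); r=roll(yaw)
stroke(c,yaw,26,6.5,press=5)
arm.servo_line([*(c+13*r),110],quat(yaw,1),v=200)
p,d,P,Tc=wrist_cloud(); cv2.imwrite('pics/w3.png',p[:,:,::-1])
print(rowfind(P,d,n=(c+13*r,r,26)),telemetry.get_clock())
E
```

```text
hit True z [484.48 114.48  48.24] -> [481.53  88.08  48.23] F [-0.5  0.5  4.2] [-3.3  0.5  5.6] t 10.7
(array([94.554249  , -0.1133139 , 35.85058552]), array([411.65040708, 558.05517384]), 8818, 0.37563924572511986) 11.1333
```

View pics/w3.png

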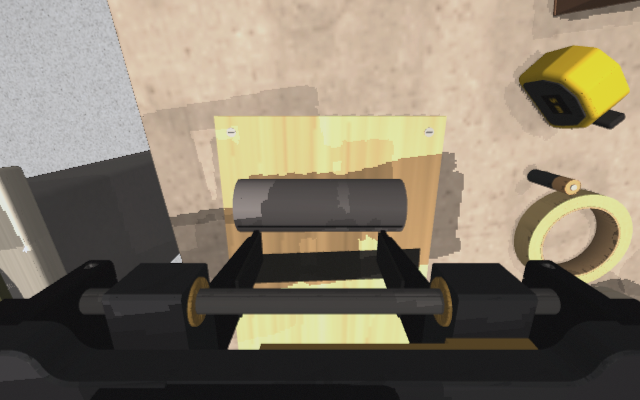

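The stroke worked: the pipe rolled 13.4 mm for a 26 mm stroke, so there was no slip, and its yaw held at −0.113. I'll repeat three more strokes.

```bash

python3 - <<'E'
from g import *
yaw=-.1135; r=roll(yaw); x=483.0; c=np.array([x,94.55-np.tan(.1133)*(x-480)])
for i in range(3):
    stroke(c,yaw,28,7,press=5,v=70); c=c+14.1*r
arm.servo_line([*(c-20*r),140],quat(yaw,1),v=250)
p,d,P,Tc=wrist_cloud(); cv2.imwrite('pics/w4.png',p[:,:,::-1]); np.savez('w4.npz',p=p,d=d,P=P)
print(c,rowfind(P,d,n=(c,r,26)),telemetry.get_clock())
E
```

```text
hit True z [483.59 101.17  48.25] -> [480.34  72.58  48.21] F [-0.9 -0.1  4.2] [-2.8 -0.3  5.6] t 13.34
hit True z [481.97  87.11  48.25] -> [478.71  58.5   48.21] F [0.2 0.5 4.3] [-2.9  0.1  4.9] t 15.33
hit True z [480.4   73.11  48.26] -> [477.15  44.65  48.22] F [-0.7 -0.3  4.6] [-1.7 -0.1  5.3] t 17.33
[478.20925142  52.1808053 ] (array([51.39256015, -0.11365453, 35.8450937 ]), array([406.86362078, 553.17894399]), 6695, 0.3791263157994891) 17.8583
```

View pics/w4.png

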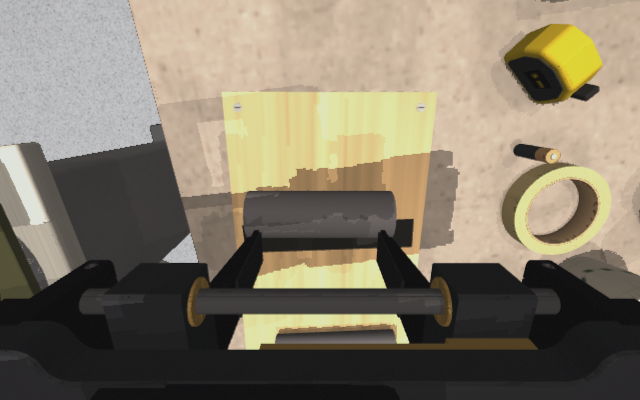

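The wrist view shows the pipe at rows 191–237. The strip's right end shows at about (413, 219–247), and its lower edge runs along rows 247–252 just ahead of the pipe. Next I'll measure the strip from this view in the same frame as the pipe.

```bash

python3 - <<'E'
from g import *
f=np.load('w4.npz'); p,d,P=f['p'],f['d'],f['P']
V=p.max(2).astype(int); S=cv2.cvtColor(p,cv2.COLOR_RGB2HSV)[...,1]
print(V[205:260:3,405].tolist()); print(V[236:262:2,320].tolist())
T=tool_T(); m=camera_model('wrist'); Tc=T@np.array(m['T_tool_cam'])
def rw(u,v,z):
    k=Tc[:3,:3]@np.array([(u-m['cx'])/m['fx'],(v-m['cy'])/m['fy'],1]); return Tc[:3,3]+k*((z-Tc[2,3])/k[2])
def edge(col,r0,r1,up):
    g=np.diff(V[r0:r1,col]); i=(g.argmin() if up else g.argmax()); return r0+i+.5
zb=10.9
up=[rw(c,edge(c,208,228,True),zb) for c in range(402,411,2)]
lo=[rw(c,edge(c,240,258,False),zb) for c in list(range(275,365,6))+list(range(402,411,2))]
up=np.array(up);lo=np.array(lo)
print('up',up[:,:2].round(1).tolist()); a=np.polyfit(lo[:,0]-480,lo[:,1],1); print('lo fit',a, (lo[:,1]-np.polyval(a,lo[:,0]-480)).round(1))
# strip centre = lower edge + 18/cos
th=np.arctan(a[0]); print('centre y at x=480',a[1]+18/np.cos(th),'yaw',th, 'width', [(u[1]-np.polyval(a,u[0]-480))*np.cos(th) for u in up])
E
```

```text
[196, 198, 198, 199, 200, 36, 36, 34, 35, 34, 36, 36, 35, 34, 145, 205, 128, 20, 19]
[71, 37, 32, 32, 30, 32, 31, 133, 191, 191, 191, 191, 190]
up [[571.2, 26.5], [573.5, 26.3], [575.8, 26.0], [578.1, 25.7], [580.4, 25.5]]
lo fit [-0.06827176 -3.38928683] [ 0.1 -0.2 -0.5  0.5  0.2 -0.1 -0.4  0.6  0.3 -0.  -0.3 -0.6  0.4  0.1
 -0.2  0.2  0.1  0.  -0.1 -0.2]
centre y at x=480 14.652613705666589 yaw -0.06816598709020388 width [np.float64(36.046275159951996), np.float64(35.94638809787722), np.float64(35.846505775643074), np.float64(35.74662819291222), np.float64(35.646755349347295)]
```

The strip's measured width is 36 mm, as specified. Its centre line is at y = 14.65 at x = 480, with yaw −0.07. The pipe has 36.7 mm left to roll, so that's three strokes of 24 mm.

```bash

python3 - <<'E'
from g import *
yaw=-.1135; r=roll(yaw); c=np.array([480,51.39])
for i in range(3):
    stroke(c,yaw,24,6,press=5,v=60); c=c+12.24*r
arm.servo_line([*(c-20*r),140],quat(yaw,1),v=250)
p,d,P,Tc=wrist_cloud(); cv2.imwrite('pics/w5.png',p[:,:,::-1]); np.savez('w5.npz',p=p,d=d,P=P)
o,x,n,res=rowfind(P,d,n=(c,r,26)); print(c,o,x,n,res,telemetry.get_clock())
xm=x.mean()
for e in (-75,0,75):
    X=xm+e*np.cos(o[1]); Y=o[0]+(X-480)*np.tan(o[1]); print(e,(Y-(14.65-.070*(X-480)))*.9976)
E
```

```text
hit True z [480.43  57.39  48.26] -> [477.69  32.97  48.21] F [-0.6 -0.2  4.8] [-2.4  0.3  6.2] t 20.27
hit True z [479.06  45.18  48.26] -> [476.32  20.71  48.23] F [-1.  -0.1  4. ] [-2.9  0.2  5.2] t 22.27
hit True z [477.69  32.99  48.26] -> [474.93   8.68  48.22] F [-1.   1.   4.2] [-3.   0.1  5.1] t 24.27
[475.84122251  14.90626431] [14.45511269 -0.11335814 35.83697549] [402.68194292 548.94028536] 6686 0.39295874711922707 24.7917
-75 3.2483240755784015
0 -0.01119364055260388
75 -3.2707113566836057
```

View pics/w5.png

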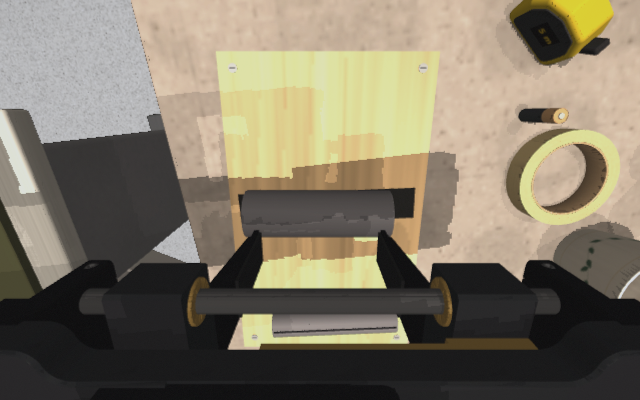

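The pipe lies on the strip, with its centre 0 mm and its ends ±3.3 mm from the centre line. It has rolled about 94 mm, roughly 215°. I'll back the arm away and check from the top camera, to confirm it's at rest and the thin pipe hasn't moved.

```bash

python3 - <<'E'
from g import *
arm.move_j([1.211,0.124,1.65,0,1.367,-0.083])
p,d=camera('top'); cv2.imwrite('pics/t5.png',cv2.resize(p[150:320,220:460,::-1],None,fx=3,fy=3,interpolation=0))
o=measure(p); arm.sleep(1.0)
p2,d2=camera('top'); print(np.abs(p.astype(int)-p2)[205:306,255:395].mean()); o2=measure(p2,False)
for a in o2: print(a[0],a[1],a[2],a[3])
f=np.load('top0.npz')['p']; df=np.abs(f.astype(int)-p2).max(2); df[df<60]=0; ys,xs=np.nonzero(df[150:310,200:460]); print(len(xs), (xs.min()+200,xs.max()+200,ys.min()+150,ys.max()+150) if len(xs) else '')
print(telemetry.get_clock(),telemetry.get_wrist_force())
E
```

```text
board [[389, 271], [274, 302], [258, 236], [368, 215]] [[353.0, -164.7], [391.9, 182.5], [608.1, 161.5], [547.3, -186.4]]
[349 216  26  45 438] [361.4 237.9] 116.0 z 28 [ 475.8 -129.5] yaw -0.0573 [-75.3  81.4]
[303 226  29  59 849] [317.3 254.9] 119.0 z 37 [470.7  17.2] yaw -0.1158 [-91.4  98.9]
0.5699434229137199
28 [ 475.79155176 -129.32079708] [ 0.99835778 -0.05728653] [-75.26310098  81.46643955]
37 [470.83549187  17.19919642] [ 0.9930028  -0.11809082] [-91.55458021  98.74094598]
1488 (np.int64(274), np.int64(331), np.int64(229), np.int64(289))
28.2583 [0.20905516 0.10153882 0.03043574]
```

View pics/t5.png

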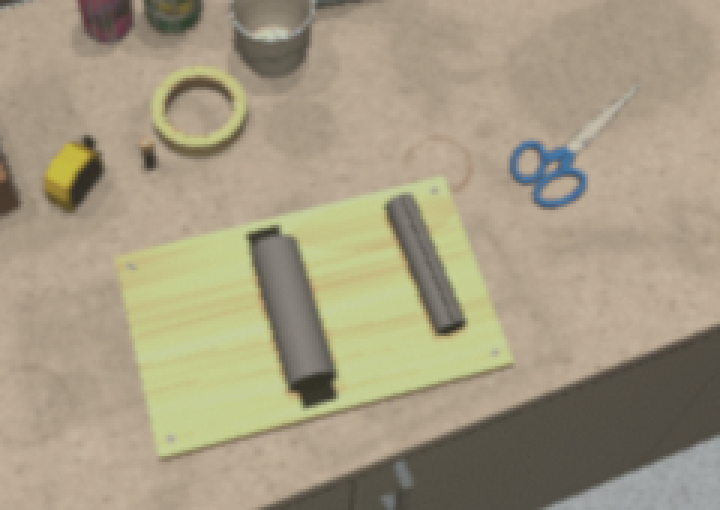

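The top view agrees: the pipe lies along the strip about 0.5 mm off its centre line and at rest. The only pixels that changed are around the thick pipe's old and new places and the strip. Handing in.

```bash
python3 -c "
from rig import finish_job; print(finish_job())"
```

```text
the job is handed in; nothing more can be done
None
```

I rolled the thick pipe onto the strip with seven short strokes of both fingertips along its top, each pressing with about 5 N. I then backed the arm away and handed in at about 28 s; no verdict was reported.

**Last checks:**
- **Position:** the wrist camera put the pipe's centre 0 mm and its ends about ±3.3 mm from the strip's centre line, against the 18 mm allowed. The top camera put the centre about 0.5 mm off.
- **Rolling:** it rolled about 94 mm, or roughly 215°, without noticeable slip. The half turn follows from that distance; I did not see the seam against the board directly.
- **At rest:** two top views 1 s apart agreed.
- **Other objects:** the thin pipe measured the same to within about 0.5 mm. The only changed pixels in the board area were around the thick pipe's old and new places and the strip. The scissors looked undisturbed, but that comparison did not cover all of them.

**What disagreed:**
- **Tool frame:** the fingertips are about 12 mm behind the reported TCP, not 8 mm ahead of it. My first stroke therefore passed over the pipe without touching it. Both cameras showed the offset, so I pressed at reported TCP z ≈ 48. From the finger length I took the true grasp point to be about 81 mm up, but I could not check that directly.
- **Cameras:** the top and wrist cameras differ by about 1.5 mm, so I took the pipe and strip positions from the same camera.

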